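Close up the module case: lid on, four corner clips snapped in diagonal order

TASK

Put the grey lid on the open electronics case so that it sits fully home while all four clips still stand open. Then snap the four hinged corner clips down over the lid's rim in opposite-corner order: one clip, next the one diagonally across from it, then the remaining two. Leave everything else on the bench where it is.

Things in the scene. Friction and masses are not known exactly. Their poses are not given: they have to be found in the camera images.
- case: Grey open-topped electronics case, fixed to the bench: 120 (its x) x 180 (its y) x 50 mm high, opening 108 x 168 mm, circuit board inside. Origin: centre of its underside, on the bench; z up. Two black clips are hinged on each long side (its +x and -x sides), near the corners; hinge knuckles stand 64 to 76 mm from the middle and up to 63 mm above the bench.
- lid: Loose grey lid, 0.2 kg, right way up on the bench. Origin: centre of its underside; z up. Plug 103.5 x 163.5 mm, 8 mm deep (stepped in by 3 mm at its foot), below a 6 mm flange of 120 (x) x 180 (y) mm that rests on the case's rim. Seated: origin 42 mm above the case's, axes parallel, either way round, 2 mm play each way. It goes down between the open clips.
- lid_grip (a point): Point in the lid's grip rib, 35 mm above the lid's origin. The rib stands in the middle of the lid: 14 mm wide (lid's x), 60 mm long (lid's y), from 14 to 42 mm above the lid's origin.
- clip_a (a joint): Angle (rad) of the clip at the case's +x, +y corner, diagonal to clip_c. 0: shut, level, pointing inward over the lid's flange; 1.57: upright; starts at 1.75 to 2.05, leaning outward; at most 2.25. An over-centre spring (about 6 N at 25 mm from the hinge) returns it to about 1.7 if let go above 0.6; below 0.4 it snaps shut by itself and stays.
- clip_b (a joint): Angle (rad) of the clip at the case's -x, +y corner, diagonal to clip_d. 0: shut, level, pointing inward over the lid's flange; 1.57: upright; starts at 1.75 to 2.05, leaning outward; at most 2.25. An over-centre spring (about 6 N at 25 mm from the hinge) returns it to about 1.7 if let go above 0.6; below 0.4 it snaps shut by itself and stays.
- clip_c (a joint): Angle (rad) of the clip at the case's -x, -y corner, diagonal to clip_a. 0: shut, level, pointing inward over the lid's flange; 1.57: upright; starts at 1.75 to 2.05, leaning outward; at most 2.25. An over-centre spring (about 6 N at 25 mm from the hinge) returns it to about 1.7 if let go above 0.6; below 0.4 it snaps shut by itself and stays.
- clip_d (a joint): Angle (rad) of the clip at the case's +x, -y corner, diagonal to clip_b. 0: shut, level, pointing inward over the lid's flange; 1.57: upright; starts at 1.75 to 2.05, leaning outward; at most 2.25. An over-centre spring (about 6 N at 25 mm from the hinge) returns it to about 1.7 if let go above 0.6; below 0.4 it snaps shut by itself and stays.
- clip_a_hinge (a point): Hinge line of clip_a (parallel to the case's y) at mid-width: 70 mm from the case's middle in its x, 62 mm in its y, 60 mm above the bench; axes as the case's. The clip is a black plate 20 mm wide, 4 mm thick, reaching 40 mm from the hinge; shut, its top is 61 mm above the bench. Push its outer face inward, then down.
- clip_b_hinge (a point): Hinge line of clip_b (parallel to the case's y) at mid-width: 70 mm from the case's middle in its x, 62 mm in its y, 60 mm above the bench; axes as the case's. The clip is a black plate 20 mm wide, 4 mm thick, reaching 40 mm from the hinge; shut, its top is 61 mm above the bench. Push its outer face inward, then down.
- clip_c_hinge (a point): Hinge line of clip_c (parallel to the case's y) at mid-width: 70 mm from the case's middle in its x, 62 mm in its y, 60 mm above the bench; axes as the case's. The clip is a black plate 20 mm wide, 4 mm thick, reaching 40 mm from the hinge; shut, its top is 61 mm above the bench. Push its outer face inward, then down.
- clip_d_hinge (a point): Hinge line of clip_d (parallel to the case's y) at mid-width: 70 mm from the case's middle in its x, 62 mm in its y, 60 mm above the bench; axes as the case's. The clip is a black plate 20 mm wide, 4 mm thick, reaching 40 mm from the hinge; shut, its top is 61 mm above the bench. Push its outer face inward, then down.
- capacitor: Blue can capacitor, 22 mm across, 32 mm tall, standing; a bystander, not to be disturbed. Origin: centre of its underside.
- cell_holder: Black coin-cell holder, 34 x 26 mm, 9 mm high; a bystander, not to be disturbed. Origin: centre of its underside.
- glue_bottle: Blue glue bottle with a white nozzle, 48 mm across, 125 mm tall, standing; a bystander, not to be disturbed. Origin: centre of its underside.
- screwdriver: Screwdriver, 160 mm long, lying along its x; a bystander, not to be disturbed. Origin: centre of its underside.
- breadboard: White breadboard, 55 x 83 mm, 9 mm high; a bystander, not to be disturbed. Origin: centre of its underside.
- wire_spool: Red spool, 56 mm across, 34 mm high, on its flat; a bystander, not to be disturbed. Origin: centre of its underside.
- steel_rule: Steel rule, 22 x 150 mm, 4 mm thick, lying flat along its y; a bystander, not to be disturbed. Origin: centre of its underside.
Mind the look-alikes: they are no part of the job. What is shaped like the lid but brown is not meant.

How it is judged:
On the way, in this order (a step that is already met when the one before it is completed fails the run):
1. the lid sits fully home on the case while all four clips are open (z of lid in the frame of case between 0.039 and 0.0445 m and horizontal distance between lid and case below 0.006 m and angle between the z axis of lid and the z axis of case, either way round below 0.04 rad and value of joint each of clip_a, clip_b, clip_c, clip_d above 0.6 rad), for 0.2 s.
2. two diagonally opposite clips are snapped shut while the other two are still open (z of lid in the frame of case between 0.039 and 0.0445 m and horizontal distance between lid and case below 0.006 m and angle between the z axis of lid and the z axis of case, either way round below 0.04 rad and ((value of joint each of clip_a, clip_c below 0.12 rad and value of joint each of clip_b, clip_d above 0.6 rad) or (value of joint each of clip_b, clip_d below 0.12 rad and value of joint each of clip_a, clip_c above 0.6 rad))), for 0.2 s.
At the end, for the whole second after the job is handed in: All four clips are snapped shut (each below 0.12 rad) over the lid, which sits fully home and at rest on the case: its origin 39 to 44.5 mm above the case's, within 6 mm sideways, level with it to 0.04 rad (z of lid in the frame of case between 0.039 and 0.0445 m and horizontal distance between lid and case below 0.006 m and angle between the z axis of lid and the z axis of case, either way round below 0.04 rad and value of joint each of clip_a, clip_b, clip_c, clip_d below 0.12 rad and linear speed of lid below 0.02 m/s); the robot touches nothing.
It fails at once if any bystander (capacitor, cell holder, glue bottle, screwdriver, breadboard, spool, rule) is moved more than 30 mm (distance of any of capacitor, cell_holder, glue_bottle, screwdriver, breadboard, wire_spool, steel_rule from where it was at the start of the episode above 0.03 m).
It also fails if it takes over 58 s, if anything falls off the work surface, if the arm or the gripper's body presses on something with over 40 N, if the wrist force passes 120 N, or if a joint passes its speed limit or range.

ROBOT

A 6-joint arm with a two-finger parallel gripper is mounted at the origin on the work surface. World frame = base frame: x ahead of the robot, y to its left, z up, the work surface at z = 0. Lengths are in m, angles in rad, forces in N, time in s.
With the tool pointing down it reaches from about 0.25 to 0.725 m from the base axis. Payload 9.7 kg.
Tool frame: the origin (TCP) lies midway between the tips of the shut fingers; the grasp point (between the pads) lies 19 mm behind it (r.grasp_offset is the distance from the TCP to the grasp point, in m); z points along the fingers, y is the line along which they close (so a half turn about z gives the same grasp; the last joint's range is limited). The gripper opens to 85 mm and grips with 20 to 120 N. Pads are 22 mm wide; open, the fingers measure 114 mm over their backs; the gripper's body (76 mm by 85 mm) begins 54 mm behind the grasp point. The pads swing forward as they close: fully open they stand 13 mm farther back than shut.
Start: joints at [1.166, 0.087, 0.176, 1.66, 0, 1.571], TCP at [0.217, 0.506, 0.231] pointing down, gripper open.
Joint ranges: [-3.13, 3.13], [-0.85, 1.81], [-1.15, 1.24], [-2.2, 2.28], [-1.44, 1.52], [-3.14, 3.14]. Speed limits (rad/s): [2.22, 2.22, 2.57, 3.14, 3.14, 3.14].

INTERFACE

Orientations are given as a unit quaternion [x, y, z, w].
In Python, from plant import r gives the robot as it stands.
- The arm moves only by the shell command python3 -m inch 'ROWS' [OPENING] [FORCE]. ROWS is JSON, a list of rows, each a list of 6 numbers: the shift along the tool's x, y, z in cm, then the turn, a rotation vector about the tool's x, y, z in degrees. A call has 1 to 10 rows; each row is the pose to reach, as a shift and turn from the pose commanded when the call began, along the tool's axes at that moment; what a row does not reach only later rows make up. A row lasts 1/8 s, in which the tool goes at most 62.5 mm and 10.7 degrees, less where a joint would pass 70% of its speed; a pose out of reach is approached as far as the arm can. A call with a gripper value outside its range is refused whole. OPENING is the opening, from -1 (shut) to 1 (fully open), set as the call begins (- or left out, the last holds). The fingers move at their own pace and stop on an object; FORCE is the grip in N (left out, the last holds). Time passes only in rows, so rows that repeat a pose let the fingers close. It gives the time, the measured TCP pose, the force, the opening and the grip force at its end, in the units of the state.
- r.read_state(): the state, without advancing time (a new reading comes with each control period).
- r.camera(name): name is "scene" or "top"; returns the picture (420x560x3 uint8, red, green, blue); there is no depth.
- r.camera_model(name): a dict with "camera_matrix" (3x3 intrinsics, pixels), "eye" and "rotation" of the camera in the world. Camera axes: x right, y up, looking along -z (the intrinsics and any distortion apply to the point x, -y, -z); pixel columns grow to the right and rows downward; lengths in m; the calibration is good to about 2 mm. A picture is of the moment at which its call begins. camera_model takes no time and is no camera call.
- r.job_done(): hands the job in; it is judged then, once.
The state is a dict: "time_s": time; "joint_pos": joint angles; "qd": joint speeds; "joint_torque": joint torques, N m; "position": TCP position; "ee_rot": TCP orientation; "force": force on the tool from outside, world axes, zero at the start; "wrist_torque": the same for the moment, N m; "finger_gap": opening from 0.0 (shut) to 1.0 (fully open); "grip_force": force on a finger pad.
Only numpy, scipy, OpenCV 4.12 (cv2) and the standard library are available. Lean on these libraries where they do the work, as an engineer would, in place of code of your own. Each camera call takes 0.05 s, during which the arm holds its last target. There are 200 camera calls.

## Working session

There is one attempt and no reset: what is moved stays moved. The work goes in short steps, Python scripts to look and compute and a shell command to move; the robot and the scene stay as the last step left them, time stands still between calls to the robot, and variables do not carry over. Pictures are saved under pics/ and viewed, at most 10 in all, crops included, and the job is handed in when it is done.

```bash
ls; mkdir -p pics; python3 - <<'E'
from plant import r
import cv2
for n in("top","scene"):
    im=r.camera(n); cv2.imwrite(f"pics/{n}0.png",im[:,:,::-1]); m=r.camera_model(n); print(n,m)
print(r.read_state())
E
```

```text
pics
top {'camera_matrix': array([[474.26920901,   0.        , 273.09166478],
       [  0.        , 474.26920901, 204.96185828],
       [  0.        ,   0.        ,   1.        ]]), 'eye': array([0.32980548, 0.0055339 , 1.31679068]), 'rotation': array([ 0.05416321, -0.06397626, -0.69370925,  0.71536065])}
scene {'camera_matrix': array([[503.6458466 ,   0.        , 273.00657673],
       [  0.        , 503.6458466 , 212.9698774 ],
       [  0.        ,   0.        ,   1.        ]]), 'eye': array([0.95088348, 0.74398368, 0.89885139]), 'rotation': array([0.09016418, 0.37450714, 0.89252547, 0.23454873])}
{'time_s': 0.1, 'joint_pos': array([ 1.16596588e+00,  8.73900394e-02,  1.75257814e-01,  1.65977715e+00,
       -3.87167341e-07,  1.57080099e+00]), 'qd': array([-0.00012321, -0.00290204,  0.00284022,  0.00017939, -0.00046296,
        0.00107721]), 'joint_torque': array([-1.59542815e-03, -5.21561587e+01,  4.65653479e+01,  1.60310621e-02,
       -5.96478208e-05, -1.86309975e-06]), 'position': array([0.21655326, 0.50537627, 0.23068503]), 'ee_rot': array([ 2.01038085e-01,  9.79583268e-01, -5.45200164e-04, -1.11690164e-04]), 'force': array([ 0.61659918, -0.33877109,  0.31676851]), 'wrist_torque': array([-0.00380135,  0.02416179, -0.03934491]), 'grip_force': 0.0, 'finger_gap': 0.9990038810328022}
```

View pics/top0.png

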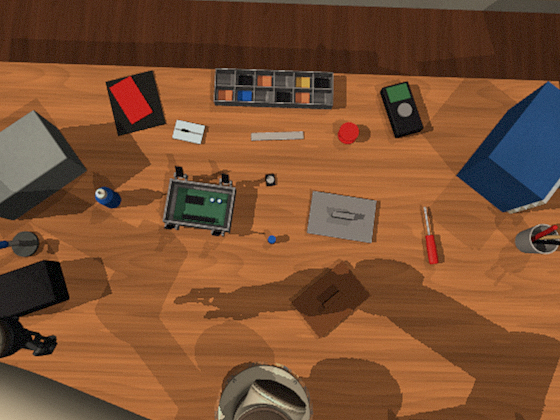

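View pics/scene0.png

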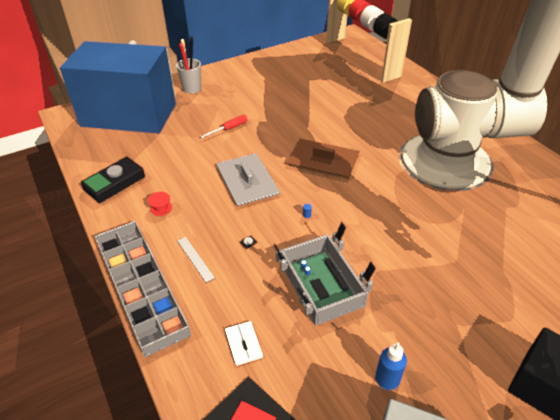

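The top view shows the grey lid at about (342,216), the brown look-alike at (330,298) and the case at (200,205) with its clips at the corners. The capacitor is at (271,240) and the cell holder at (270,180). The scene view shows the same, with the lid at (248,178) and the case at (322,278).

```bash
cat >h.py <<'E'
import numpy as np,cv2
from scipy.spatial.transform import Rotation as R
from plant import r
def ray(n,px):
    m=r.camera_model(n);K=m["camera_matrix"];px=np.atleast_2d(px).astype(float)
    d=np.c_[(px-K[:2,2])/[K[0,0],K[1,1]],np.ones(len(px))]*[1,-1,-1]
    return m["eye"],R.from_quat(m["rotation"]).apply(d)
def plane(n,px,z):
    e,d=ray(n,px);return e+d*((z-e[2])/d[:,2])[:,None]
def proj(n,P):
    m=r.camera_model(n);K=m["camera_matrix"]
    c=R.from_quat(m["rotation"]).inv().apply(np.atleast_2d(P)-m["eye"])*[1,-1,-1]
    return c[:,:2]/c[:,2:]*[K[0,0],K[1,1]]+K[:2,2]
def grey(im,box,smax=60,vmin=70):
    h=cv2.cvtColor(im,cv2.COLOR_RGB2HSV);m=((h[...,1]<smax)&(h[...,2]>vmin)).astype(np.uint8)*255
    k=np.zeros_like(m);x0,y0,x1,y1=box;k[y0:y1,x0:x1]=m[y0:y1,x0:x1];return k
E
python3 - <<'E'
from h import *
t=cv2.imread("pics/top0.png")[:,:,::-1].copy(); s=cv2.imread("pics/scene0.png")[:,:,::-1].copy()
for n,im,boxes in(("top",t,((295,180,390,255),(150,165,250,245))),("scene",s,((205,140,290,210),(270,225,380,330)))):
  for b,z in zip(boxes,(.014,.050)):
    m=grey(im,b); cs=cv2.findContours(m,0,1)[0]; c=max(cs,key=cv2.contourArea)
    # metric outline on plane
    p=plane(n,c[:,0,:],z)[:,:2]*1000
    (cx,cy),(w,h),a=cv2.minAreaRect(p.astype(np.float32)); print(n,z,cv2.contourArea(c),cx,cy,w,h,a)
def crop(im,b,f): return cv2.resize(im[b[1]:b[3],b[0]:b[2]],None,fx=f,fy=f,interpolation=cv2.INTER_CUBIC)
a=crop(t,(150,160,250,250),4); c=crop(s,(270,215,385,325),3)
H=max(len(a),len(c)); o=np.zeros((H,a.shape[1]+c.shape[1],3),np.uint8);o[:len(a),:a.shape[1]]=a;o[:len(c),a.shape[1]:]=c
cv2.imwrite("pics/crop1.png",o[:,:,::-1])
E
```

```text
top 0.014 2626.0 524.40283203125 -200.51602172851562 180.13011169433594 120.27391052246094 82.7668228149414
top 0.05 2870.5 542.0972900390625 191.18646240234375 179.72288513183594 151.44717407226562 83.2868881225586
scene 0.014 1863.0 523.0257568359375 -197.40008544921875 180.3525848388672 119.47093200683594 82.6993637084961
scene 0.05 4605.5 538.8526000976562 206.13690185546875 205.933837890625 159.65869140625 84.21809387207031
```

View pics/crop1.png

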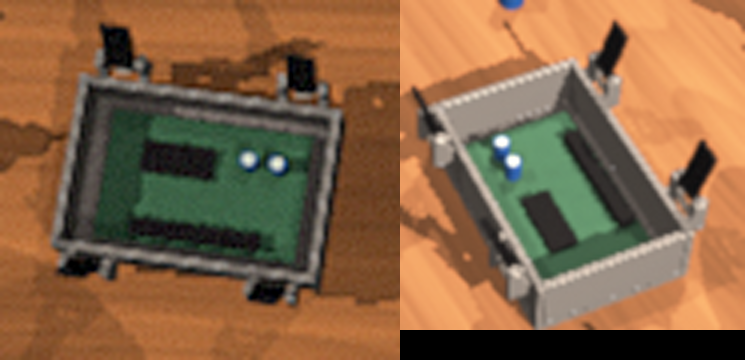

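The crop shows the case rim's outer corners near crop pixels (85,75), (343,113), (318,285) and (55,245), with the clips at their four corners. I'll refine the rim edges from intensity profiles taken across each side.

```bash
cat >>h.py <<'E'
def sides(im,n,c,yaw,z,hx,hy,span,ch):
    """averaged profiles (outward, +-12mm about nominal side) -> lines; returns dict"""
    img=ch(im).astype(np.float32);A=np.array([[np.cos(yaw),-np.sin(yaw)],[np.sin(yaw),np.cos(yaw)]]);o=np.arange(-14,12.1,1.)/1000
    out={}
    for k,(ax,sg) in {"+x":(0,1),"-x":(0,-1),"+y":(1,1),"-y":(1,-1)}.items():
        t=np.linspace(-1,1,41)*span[ax]
        L=[]
        for tt in t:
            q=np.zeros((len(o),2));q[:,ax]=sg*((hx,hy)[ax]+o);q[:,1-ax]=tt
            w=np.c_[np.array(c)+q@A.T,np.full(len(o),z)];p=proj(n,w).astype(np.float32)
            L.append(cv2.remap(img,p[None,:,0],p[None,:,1],cv2.INTER_LINEAR)[0])
        L=np.array(L);out[k]=(L[:20].mean(0),L.mean(0),L[21:].mean(0))
    return o*1000,out
E
python3 - <<'E'
from h import *
t=cv2.imread("pics/top0.png")[:,:,::-1].copy()
c=np.array([[85,75],[343,113],[318,285],[55,245]])/4+[150,160]-.4
p=plane("top",c,.05)[:,:2]*1000;print(p.round(1),p.mean(0),[np.linalg.norm(p[i]-p[i-1]) for i in range(4)])
d=p[0]-p[1];d2=p[3]-p[2];print(np.degrees(np.arctan2(d[1],d[0])),np.degrees(np.arctan2(d2[1],d2[0])))
sat=lambda im:im[...,0].astype(float)-im[...,2]   # R-B : wood high, grey ~0
g=lambda im:im.mean(2)
c0=p.mean(0)/1000; np.set_printoptions(linewidth=220,precision=0,suppress=True)
for nm,ch in(("R-B",sat),("grey",g)):
  o,S=sides(t,"top",c0,np.radians(-7.2),.05,.06,.09,(.040,.042),ch)
  print(nm,o)
  for k in S:print(k);[print(x) for x in S[k]]
o,S=sides(t,"top",(.5244,-.2005),np.radians(-7.23),.014,.06,.09,(.07,.04),sat)
for k in S:print("lid",k);[print(x) for x in S[k]]
E
```

```text
[[608.5 271.7]
 [587.9  95.1]
 [469.8 106.9]
 [491.3 284.2]] [539.38176775 189.47575461] [np.float64(117.90345173501387), np.float64(177.79501943307494), np.float64(118.62193808330204), np.float64(178.61632641289867)]
83.3314050663384 83.10459773053219
R-B [-14. -13. -12. -11. -10.  -9.  -8.  -7.  -6.  -5.  -4.  -3.  -2.  -1.   0.   1.   2.   3.   4.   5.   6.   7.   8.   9.  10.  11.  12.]
+x
[14. 12. 10.  8.  7.  6.  6.  7.  9. 10. 12. 13. 14. 16. 19. 27. 40. 53. 63. 71. 76. 82. 86. 87. 86. 84. 81.]
[12. 11.  9.  8.  7.  6.  7.  8. 10. 11. 13. 14. 16. 18. 23. 34. 48. 59. 67. 73. 76. 79. 80. 81. 79. 76. 73.]
[11.  9.  8.  7.  6.  6.  7.  9. 11. 12. 14. 15. 17. 19. 28. 41. 56. 65. 71. 75. 76. 77. 76. 75. 72. 69. 66.]
-x
[ -5.  -3.   1.   3.   5.   6.   8.  11.  13.  14.  15.  14.  12.   7.   4.   7.  17.  36.  57.  77.  91. 101. 105. 106. 104. 103. 102.]
[ -6.  -4.  -1.   2.   4.   5.   7.  10.  13.  15.  16.  15.  13.   9.   5.   5.  12.  27.  47.  65.  81.  92. 100. 104. 104. 104. 104.]
[ -6.  -5.  -2.   1.   4.   5.   7.  10.  13.  15.  17.  17.  15.  11.   6.   3.   7.  19.  38. 
[... 3395 characters left out ...]
15.  14.  14.  17.  25.  38.  56.  72.  85.  91.  94.  95.  99. 104. 109. 112. 114. 115.]
[ 18.  18.  18.  18.  18.  18.  18.  17.  16.  15.  14.  15.  18.  27.  39.  56.  72.  84.  91.  94.  97. 102. 106. 110. 113. 114. 114.]
[ 18.  18.  18.  18.  18.  18.  18.  17.  17.  16.  15.  16.  20.  28.  40.  56.  71.  83.  91.  95.  99. 104. 109. 112. 113. 114. 114.]
lid -y
[17. 17. 17. 17. 17. 17. 17. 17. 16. 16. 15. 16. 18. 24. 37. 55. 71. 79. 79. 78. 77. 76. 74. 75. 79. 87. 96.]
[17. 17. 17. 17. 17. 17. 17. 17. 16. 15. 15. 16. 19. 26. 38. 55. 71. 79. 80. 78. 77. 75. 74. 75. 80. 88. 97.]
[17. 17. 17. 17. 17. 17. 17. 16. 16. 15. 15. 16. 20. 27. 39. 55. 71. 80. 81. 79. 77. 75. 74. 75. 81. 89. 98.]
```

```bash
cat >>h.py <<'E'
def rel(p,yaw_y,tilt=None):
    """remaining shift (cm) and turn (deg) in tool axes to reach TCP p, tool down, tool y at world angle yaw_y (deg)"""
    s=r.read_state();A=R.from_quat(s["ee_rot"]);a=np.radians(yaw_y);y=np.array([np.cos(a),np.sin(a),0]);z=np.array([0,0,-1.])
    T=R.from_matrix(np.c_[np.cross(y,z),y,z])
    print("t",s["time_s"],"tcp",s["position"].round(4),"F",s["force"].round(1),"gap",round(s["finger_gap"],3),"shift cm",(A.inv().apply(np.array(p)-s["position"])*100).round(2),"turn",np.degrees((A.inv()*T).as_rotvec()).round(1),"j",s["joint_pos"].round(2))
E
python3 - <<'E'
from h import *
t=cv2.imread("pics/top0.png")[:,:,::-1].copy();np.set_printoptions(linewidth=220,precision=0,suppress=True)
o,S=sides(t,"top",(.5402,.1923),np.radians(-6.2),.05,.06,.09,(.040,.042),lambda im:im.mean(2))
f=np.linspace(o[0],o[-1],521)
for k in S:
    e=[]
    for q in S[k]:
        q=np.interp(f,o,q);m=np.where((f>-9)&(f<1.5))[0];i=m[q[m].argmax()];h=(q[i]+q[(f>-12)&(f<f[i])].min())/2
        e+=["%.2f %.2f"%(f[i],f[np.where(q[:i]<h)[0][-1]])]
    print(k,"peak, inner edge (first/all/last half):",e)
np.set_printoptions(precision=4)
rel((.5237,-.199,.12),-7.23)
E
```

```text
+x peak, inner edge (first/all/last half): ['-3.00 -6.25', '-3.00 -6.30', '-3.00 -6.35']
-x peak, inner edge (first/all/last half): ['-3.00 -6.30', '-3.00 -6.25', '-3.00 -6.20']
+y peak, inner edge (first/all/last half): ['-3.00 -6.25', '-3.00 -6.25', '-3.00 -6.25']
-y peak, inner edge (first/all/last half): ['-3.00 -6.15', '-3.00 -6.15', '-3.00 -6.05']
t 0.1 tcp [0.2166 0.5054 0.2307] F [ 0.6 -0.3  0.3] gap 0.999 shift cm [-55.97 -52.63  11.13] turn [-0.1  0.  74. ] j [ 1.17  0.09  0.18  1.66 -0.    1.57]
```

```bash
python3 -m inch '[[-56,-52.6,5,0,0,74],[-56,-52.6,5,0,0,74],[-56,-52.6,5,0,0,74],[-56,-52.6,5,0,0,74],[-56,-52.6,5,0,0,74],[-56,-52.6,5,0,0,74],[-56,-52.6,5,0,0,74],[-56,-52.6,5,0,0,74],[-56,-52.6,5,0,0,74],[-56,-52.6,5,0,0,74]]' 0.2; python3 -c "
from h import *
rel((.5237,-.199,.10),-7.23)"
```

```text
time_s: 1.35
position: [0.4667, -0.0681, 0.1905]
ee_rot: [0.75, 0.661, 0.0, 0.0]
force: [1.2, 0.9, -0.7]
finger_gap: 0.603
grip_force: 0.0
t 1.35 tcp [ 0.4667 -0.0681  0.1905] F [ 1.2  0.9 -0.7] gap 0.603 shift cm [-12.27   7.3    9.05] turn [ 0. -0.  0.] j [-0.15 -0.11 -0.1   1.58  0.    1.55]
```

```bash
python3 -m inch '[[-6,3.6,3,0,0,0],[-12.3,7.3,6,0,0,0],[-12.3,7.3,9,0,0,0],[-12.3,7.3,13,0,0,0],[-12.3,7.3,13,0,0,0],[-12.3,7.3,13,0,0,0]]'; python3 -c "
from h import *
rel((.5237,-.199,.019),-7.23)
cv2.imwrite('pics/over.png',np.hstack([cv2.resize(r.camera('top')[170:270,290:400],None,fx=3.6,fy=3.6),cv2.resize(r.camera('scene')[130:230,190:300],None,fx=3.6,fy=3.6)])[:,:,::-1])"
```

```text
time_s: 2.1
position: [0.5238, -0.197, 0.0623]
ee_rot: [0.75, 0.662, 0.0, 0.001]
force: [0.6, -0.7, 0.6]
finger_gap: 0.599
grip_force: 0.0
t 2.1 tcp [ 0.5238 -0.197   0.0623] F [ 0.6 -0.7  0.6] gap 0.599 shift cm [-0.2   0.01  4.33] turn [0.1 0.  0.1] j [-0.36  0.11 -0.13  1.33  0.    1.34]
```

View pics/over.png

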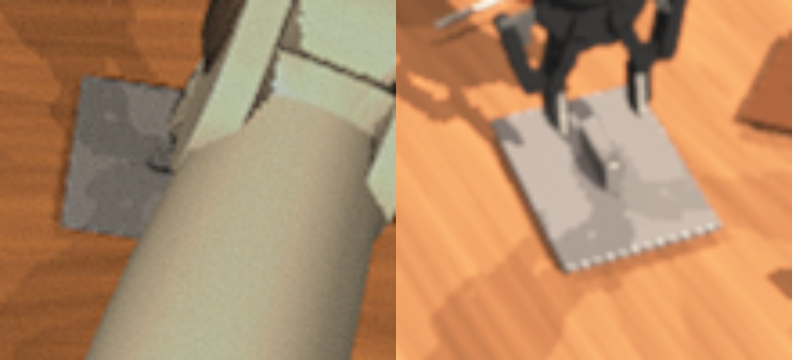

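The fingers straddle the lid's rib: in the scene crop the rib is at (600,160) and the fingers at (560,115) and (640,90). Next I descend and grip.

```bash
python3 -m inch '[[-0.2,0,2,0,0,0],[-0.2,0,4.2,0,0,0],[-0.2,0,4.2,0,0,0]]'; python3 -m inch '[[0,0,0,0,0,0],[0,0,0,0,0,0],[0,0,0,0,0,0],[0,0,0,0,0,0],[0,0,0,0,0,0],[0,0,0,0,0,0]]' -1 60; python3 -c "
from h import *
rel((.5237,-.199,.15),-6.2)"
```

```text
time_s: 2.58
position: [0.5228, -0.1987, 0.0188]
ee_rot: [0.75, 0.662, -0.0, -0.0]
force: [-0.1, 0.1, 0.8]
finger_gap: 0.603
grip_force: 0.0
time_s: 3.32
position: [0.524, -0.1994, 0.0203]
ee_rot: [0.75, 0.661, 0.001, 0.001]
force: [-0.2, 0.8, 6.3]
finger_gap: 0.145
grip_force: 60.5
t 3.325 tcp [ 0.524  -0.1994  0.0203] F [-0.2  0.8  6.3] gap 0.145 shift cm [  0.03  -0.   -12.97] turn [ 0.1  0.  -1. ] j [-0.36  0.13 -0.18  1.25  0.    1.33]
```

```bash
python3 -m inch '[[0,0,-5,0,0,0],[0,0,-10,0,0,0],[5,-0.4,-13,0,0,0],[11,-1,-13,0,0,-1],[17,-1.5,-13,0,0,-1],[23,-2,-13,0,0,-1],[29,-2.5,-13,0,0,-1],[34,-3,-13,0,0,-1],[38,-3.3,-13,0,0,-1],[39.2,-3.4,-13,0,0,-1]]'; python3 -m inch '[[0,0,0,0,0,0],[0,0,0,0,0,0],[0,0,0,0,0,0],[0,0,0,0,0,0]]'; python3 - <<'E'
from h import *
rel((.524+.0158,-.1994+.3928,.15),-6.2)
t=r.camera('top');s=r.camera('scene');cv2.imwrite('pics/ht.png',t[:,:,::-1]);cv2.imwrite('pics/hs.png',s[:,:,::-1])
cv2.imwrite('pics/hover.png',np.hstack([cv2.resize(t[140:270,140:270],None,fx=3,fy=3),cv2.resize(s[205:335,260:390],None,fx=3,fy=3)])[:,:,::-1])
E
```

```text
time_s: 4.58
position: [0.5382, 0.1961, 0.1486]
ee_rot: [0.743, 0.669, -0.0, -0.0]
force: [0.2, -0.8, -1.8]
finger_gap: 0.151
grip_force: 59.4
time_s: 5.08
position: [0.5385, 0.1933, 0.1489]
ee_rot: [0.745, 0.667, 0.0, 0.0]
force: [0.1, 0.4, -1.4]
finger_gap: 0.147
grip_force: 59.4
t 5.075 tcp [0.5385 0.1933 0.1489] F [ 0.1  0.4 -1.4] gap 0.147 shift cm [ 0.03  0.12 -0.11] turn [ 0.  -0.  -0.1] j [ 0.34  0.12  0.06  1.5  -0.    2.02]
```

View pics/hover.png

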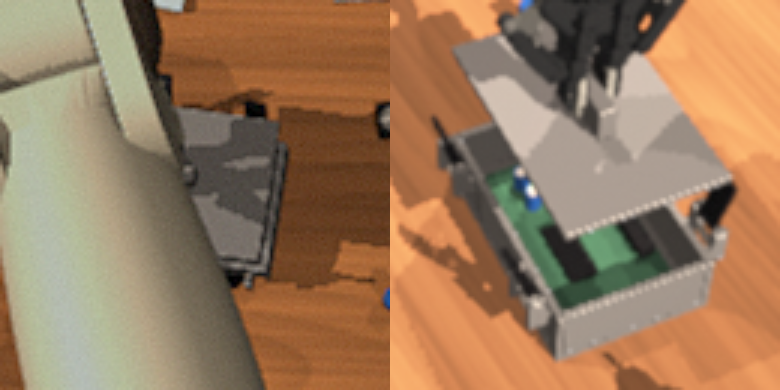

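The scene crop shows the lid level over the case. Its corners in the original pixels are about (282,222), (321,284) and (375,266). In the top crop, the lid's right-hand corners are at (278,122) and (268,268).

```bash
python3 - <<'E'
from h import *
t=cv2.imread("pics/ht.png")[:,:,::-1];s=cv2.imread("pics/hs.png")[:,:,::-1]
z=.1489-.0203+.014
c=np.array([.5385,.1933]);C=lambda c,yw,z,sx,sy:np.r_[c+np.array([[np.cos(yw),-np.sin(yw)],[np.sin(yw),np.cos(yw)]])@[sx*.06,sy*.09],z]
yw=np.radians(-6.2)
for n,im in(("top",t),("scene",s)):
  for sx in(1,-1):
    for sy in(1,-1):
      P=C(c,yw,z,sx,sy);p=proj(n,P)[0]
      q=cv2.cornerSubPix(cv2.cvtColor(im,cv2.COLOR_RGB2GRAY),p.astype(np.float32).reshape(1,1,2),(4,4),(-1,-1),(3,50,.01))[0,0]
      print(n,sx,sy,"nominal px",p.round(1),"found",q.round(1),"diff mm",((plane(n,q,z)[0]-P)[:2]*1000).round(1))
E
```

```text
top 1 1 nominal px [161.9 170.4] found [161.9 170.4] diff mm [-0. -0.]
top 1 -1 nominal px [232.2 180.2] found [229.3 178.4] diff mm [4.4 7.5]
top -1 1 nominal px [153.4 216.9] found [153.4 216.9] diff mm [-0. -0.]
top -1 -1 nominal px [224.9 226.9] found [227.1 229.6] diff mm [-6.6 -5.8]
scene 1 1 nominal px [317.7 283.7] found [318.5 284.4] diff mm [-0.4  2.1]
scene 1 -1 nominal px [279.4 220.7] found [280.2 221. ] diff mm [-1.   1.6]
scene -1 1 nominal px [373.5 263.8] found [374.3 264.8] diff mm [0.3 2.7]
scene -1 -1 nominal px [330.2 204.7] found [330.2 204.7] diff mm [-0. -0.]
```

```bash
python3 - <<'E'
from h import *
s=cv2.imread("pics/scene0.png")[:,:,::-1].copy();np.set_printoptions(linewidth=220,precision=0,suppress=True)
o,S=sides(s,"scene",(.5388,.1954),np.radians(-6.2),.05,.06,.09,(.040,.042),lambda im:im.mean(2))
print(o)
for k in S:print(k,S[k][1])
o,S=sides(s,"scene",(.5388,.1954),np.radians(-6.2),.05,.06,.09,(.040,.042),lambda im:im[...,0].astype(float)-im[...,2])
for k in S:print(k,S[k][1])
E
```

```text
[-14. -13. -12. -11. -10.  -9.  -8.  -7.  -6.  -5.  -4.  -3.  -2.  -1.   0.   1.   2.   3.   4.   5.   6.   7.   8.   9.  10.  11.  12.]
+x [110. 110. 109. 109. 110. 115. 127. 145. 163. 177. 183. 178. 162. 139. 113.  91.  77.  70.  66.  63.  61.  60.  60.  61.  64.  67.  71.]
-x [ 66.  66.  66.  65.  65.  65.  70.  84. 106. 132. 155. 173. 182. 183. 179. 173. 166. 162. 162. 163. 164. 165. 164. 163. 162. 162. 162.]
+y [ 77.  77.  79.  87. 105. 130. 154. 174. 187. 194. 192. 184. 173. 160. 150. 147. 146. 146. 147. 147. 146. 146. 146. 146. 146. 146. 146.]
-y [147. 148. 148. 148. 147. 148. 149. 151. 159. 170. 181. 189. 194. 194. 186. 174. 160. 147. 133. 123. 118. 116. 116. 116. 117. 117. 117.]
+x [-8. -8. -8. -8. -7. -4.  3. 12. 20. 25. 28. 28. 26. 22. 18. 14. 12. 11. 10.  9.  9.  9.  9.  9.  9.  9. 11.]
-x [ 10.  10.  10.  10.  10.  10.  11.  13.  16.  20.  24.  28.  35.  47.  65.  86. 106. 121. 130. 133. 133. 133. 132. 131. 130. 129. 129.]
+y [-3. -3. -2.  2.  8. 15. 22. 27. 30. 31. 31. 29. 27. 25. 23. 22. 23. 23. 23. 23. 23. 23. 23. 22. 22. 22. 22.]
-y [ 23.  23.  23.  23.  23.  23.  23.  23.  24.  25.  27.  29.  30.  32.  35.  40.  49.  60.  74.  87.  96. 101. 104. 104. 104. 104. 104.]
```

```bash
python3 -c "
from h import *
rel((.5391,.1923,.0763),-6.2)"; python3 -m inch '[[-0.1,0.06,3,0,0,0],[-0.1,0.06,6,0,0,0],[-0.1,0.06,7.2,0,0,0],[-0.1,0.06,7.2,0,0,0],[-0.1,0.06,7.2,0,0,0],[-0.1,0.06,7.2,0,0,0]]';python3 - <<'E'
from h import *
rel((.5391,.1923,.0763),-6.2)
t=r.camera('top');s=r.camera('scene');cv2.imwrite('pics/ht2.png',t[:,:,::-1]);cv2.imwrite('pics/hs2.png',s[:,:,::-1])
cv2.imwrite('pics/hover2.png',np.hstack([cv2.resize(t[150:250,160:255],None,fx=4,fy=4,interpolation=2),cv2.resize(s[225:335,270:375],None,fx=3.63,fy=3.63,interpolation=2)[:400]])[:,:,::-1])
z=.0763-.0203+.014
c=r.read_state()["position"][:2]; yw=np.radians(-6.2);M=np.array([[np.cos(yw),-np.sin(yw)],[np.sin(yw),np.cos(yw)]])
z=r.read_state()["position"][2]-.0063
for n,im in(("scene",s),("top",t)):
  for sx,sy in((1,1),(1,-1),(-1,1),(-1,-1)):
      P=np.r_[c+M@[sx*.06,sy*.09],z];p=proj(n,P)[0]
      q=cv2.cornerSubPix(cv2.cvtColor(im,cv2.COLOR_RGB2GRAY),p.astype(np.float32).reshape(1,1,2),(4,4),(-1,-1),(3,50,.01))[0,0]
      print(n,sx,sy,p.round(1),q.round(1),"diff mm",((plane(n,q,z)[0]-P)[:2]*1000).round(1))
E
```

```text
t 5.175 tcp [0.5385 0.1936 0.1488] F [-0.2  0.4 -2.1] gap 0.145 shift cm [-0.12  0.07  7.25] turn [ 0. -0. -0.] j [0.35 0.12 0.06 1.5  0.   2.02]
time_s: 5.92
position: [0.5395, 0.1932, 0.0779]
ee_rot: [0.744, 0.668, 0.001, 0.0]
force: [0.7, -0.2, -1.0]
finger_gap: 0.15
grip_force: 59.3
t 5.925 tcp [0.5395 0.1932 0.0779] F [ 0.7 -0.2 -1. ] gap 0.15 shift cm [-0.1  -0.03  0.16] turn [ 0.1 -0.   0. ] j [ 0.34  0.14 -0.07  1.37 -0.    2.02]Traceback (most recent call last):
  File "<stdin>", line 4, in <module>
    return _nx.concatenate(arrs, 1, dtype=dtype, casting=casting)
           ~~~~~~~~~~~~~~~^^^^^^^^^^^^^^^^^^^^^^^^^^^^^^^^^^^^^^^
ValueError: all the input array dimensions except for the concatenation axis must match exactly, but along dimension 0, the array at index 0 has size 400 and the array at index 1 has size 399
```

```bash
python3 - <<'E'
from h import *
t=cv2.imread("pics/ht2.png")[:,:,::-1];s=cv2.imread("pics/hs2.png")[:,:,::-1]
cv2.imwrite('pics/hover2.png',np.hstack([cv2.resize(t[150:250,160:255],(380,400),interpolation=2),cv2.resize(s[225:335,270:375],(382,400),interpolation=2)])[:,:,::-1])
p=np.array([.5393,.1930,.0770]);c=p[:2];z=p[2]-.0063
yw=np.radians(-6.2);M=np.array([[np.cos(yw),-np.sin(yw)],[np.sin(yw),np.cos(yw)]])
for n,im in(("scene",s),):
  for sx,sy in((1,1),(1,-1),(-1,1)):
      P=np.r_[c+M@[sx*.06,sy*.09],z];p=proj(n,P)[0]
      q=cv2.cornerSubPix(cv2.cvtColor(im,cv2.COLOR_RGB2GRAY),p.astype(np.float32).reshape(1,1,2),(4,4),(-1,-1),(3,50,.01))[0,0]
      print(n,sx,sy,p.round(1),q.round(1),"diff mm",((plane(n,q,z)[0]-P)[:2]*1000).round(1))
E
```

```text
scene 1 1 [315.5 306.1] [314.  304.9] diff mm [ 1. -4.]
scene 1 -1 [279.2 243.6] [279.2 243.6] diff mm [0. 0.]
scene -1 1 [368.6 286.5] [368.6 286.5] diff mm [-0. -0.]
```

View pics/hover2.png

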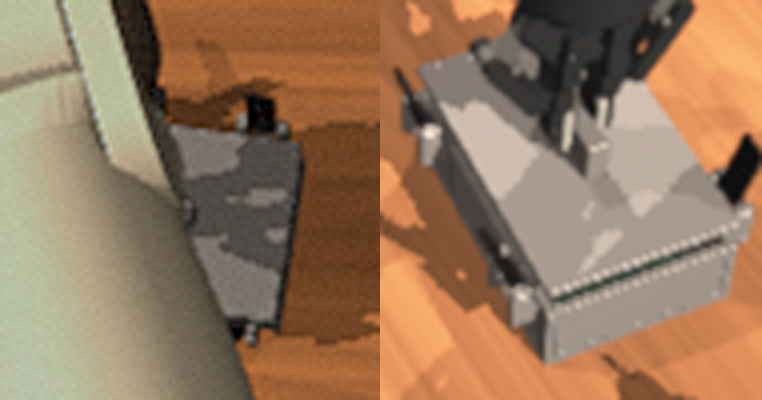

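The lid sits just above the rim and looks aligned: its near corner, at (548,290) in the right-hand crop, is directly above the case's. I'll lower it gradually and watch the force.

```bash
python3 -m inch '[[-0.05,0,0.4,0,0,0],[-0.05,0,0.8,0,0,0],[-0.05,0,0.8,0,0,0]]'; python3 -m inch '[[0,0,0.3,0,0,0],[0,0,0.5,0,0,0],[0,0,0.7,0,0,0],[0,0,0.7,0,0,0],[0,0,0.7,0,0,0]]'
```

```text
time_s: 6.4
position: [0.5385, 0.1924, 0.0681]
ee_rot: [0.744, 0.668, -0.0, -0.0]
force: [0.4, 0.3, -1.5]
finger_gap: 0.144
grip_force: 59.3
time_s: 7.02
position: [0.5389, 0.1925, 0.0623]
ee_rot: [0.744, 0.668, 0.0, 0.0]
force: [-3.3, -0.7, 6.2]
finger_gap: 0.149
grip_force: 60.4
```

```bash
python3 -m inch '[[0,0,0.1,0,0,0],[0,0,0.1,0,0,0]]'; python3 -m inch '[[0,0,-0.1,0,0,0],[0,0,-0.1,0,0,0],[0,0,-0.1,0,0,0],[0,0,-0.1,0,0,0]]' -0.1;  python3 -m inch '[[0,0,-5,0,0,0],[0,0,-10,0,0,0],[-6,0,-13,0,0,0],[-12,0,-13,0,0,0],[-18,0,-13,0,0,0],[-18,0,-13,0,0,0]]' ; python3 - <<'E'
from h import *
rel((.539,.192,.15),-6.2)
s=r.camera('scene');t=r.camera('top');cv2.imwrite('pics/ss.png',s[:,:,::-1]);cv2.imwrite('pics/st.png',t[:,:,::-1])
cv2.imwrite('pics/seat.png',np.hstack([cv2.resize(t[150:250,150:250],(400,400),interpolation=2),cv2.resize(s[225:335,270:380],(400,400),interpolation=2)])[:,:,::-1])
E
```

```text
time_s: 7.28
position: [0.5389, 0.1925, 0.0623]
ee_rot: [0.744, 0.668, 0.0, 0.0]
force: [-6.8, -1.4, 14.3]
finger_gap: 0.152
grip_force: 61.4
time_s: 7.78
position: [0.5388, 0.1925, 0.0615]
ee_rot: [0.744, 0.668, -0.0, -0.0]
force: [-0.0, -0.2, 0.1]
finger_gap: 0.451
grip_force: 0.0
time_s: 8.52
position: [0.519, 0.01, 0.192]
ee_rot: [0.746, 0.666, 0.0, 0.0]
force: [0.0, 1.2, 0.9]
finger_gap: 0.448
grip_force: 0.0
t 8.525 tcp [0.519 0.01  0.192] F [0.  1.2 0.9] gap 0.448 shift cm [18.31 -0.07  4.19] turn [ 0.   0.  -0.3] j [ 0.02  0.    0.01  1.58 -0.    1.7 ]
```

View pics/seat.png

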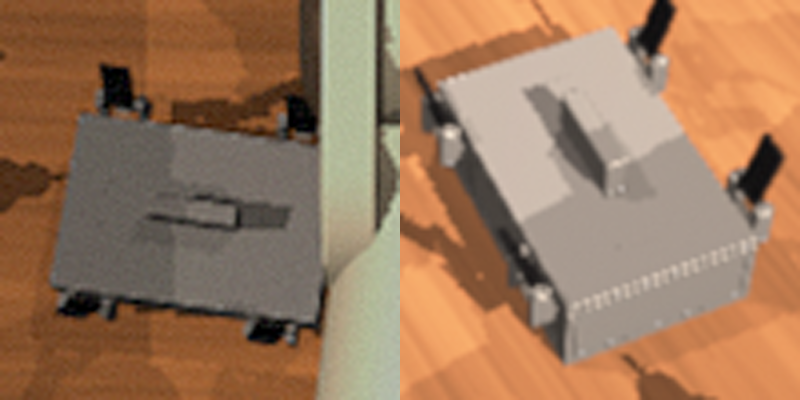

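Both views show the lid seated flush, with all four clips open. I'll now use the shut fingers as a pusher, with the tool's y axis along the case's y.

```bash
cat >>h.py <<'E'
def case(X,Y,Z):
    a=np.radians(-6.2);return (.5388+X*np.cos(a)-Y*np.sin(a),.1925+X*np.sin(a)+Y*np.cos(a),Z)
E
python3 -c "
from h import *
rel(case(.113,.062,.15),83.8)"
```

```text
t 8.625 tcp [0.5195 0.013  0.1918] F [-0.6  0.6  0.8] gap 0.448 shift cm [24.27 11.24  4.19] turn [  0.   -0.  -90.1] j [0.02 0.   0.01 1.58 0.   1.71]
```

```bash
python3 -m inch '[[3,11.2,0,0,0,-10],[6,11.2,0,0,0,-20],[9,11.2,0,0,0,-30],[12,11.2,0,0,0,-40],[15,11.2,0,0,0,-50],[18,11.2,2,0,0,-60],[21,11.2,4,0,0,-70],[24.3,11.2,4.2,0,0,-80],[24.3,11.2,4.2,0,0,-90],[24.3,11.2,4.2,0,0,-90]]' -1; python3 -c "
from h import *
rel(case(.113,.062,.085),83.8)"
```

```text
time_s: 9.88
position: [0.6564, 0.2451, 0.149]
ee_rot: [0.053, 0.999, -0.0, -0.0]
force: [0.3, -0.1, -0.1]
finger_gap: -0.001
grip_force: 0.0
t 9.875 tcp [0.6564 0.2451 0.149 ] F [ 0.3 -0.1 -0.1] gap -0.001 shift cm [-0.18 -0.3   6.4 ] turn [-0.  -0.   0.1] j [0.36 0.45 0.46 1.58 0.   0.46]
```

```bash
python3 -m inch '[[-0.1,-0.2,3,0,0,0],[-0.1,-0.2,6.4,0,0,0],[-0.1,-0.2,6.4,0,0,0],[0.8,-0.2,6.4,0,0,0],[1.6,-0.2,6.4,0,0,0],[2.4,-0.2,6.3,0,0,0],[3.2,-0.2,6.1,0,0,0],[3.2,-0.2,6.1,0,0,0]]'; python3 -c "
from h import *
rel(case(.081-.029,.062,.066),83.8)"
```

```text
time_s: 10.88
position: [0.6246, 0.2447, 0.0894]
ee_rot: [0.054, 0.999, 0.0, 0.0]
force: [1.3, -0.1, 1.8]
finger_gap: -0.002
grip_force: 0.7
t 10.875 tcp [0.6246 0.2447 0.0894] F [ 1.3 -0.1  1.8] gap -0.002 shift cm [2.77 0.08 2.34] turn [0. 0. 0.] j [ 0.37  0.37  0.24  1.44 -0.    0.48]
```

```bash
python3 -m inch '[[0.6,0,0.1,0,0,0],[1.1,0,0.3,0,0,0],[1.7,0,0.6,0,0,0],[2.2,0,1.0,0,0,0],[2.6,0,1.6,0,0,0],[2.8,0,2.1,0,0,0],[2.8,0,2.4,0,0,0],[2.8,0,2.4,0,0,0]]'; python3 -m inch '[[2,0,-6,0,0,0],[4,0,-8.5,0,0,0]]'; python3 - <<'E'
from h import *
rel(case(-.113,-.062,.15),83.8)
s=r.camera('scene');cv2.imwrite('pics/clipa.png',cv2.resize(s[205:335,260:390],(520,520),interpolation=2)[:,:,::-1])
E
```

```text
time_s: 11.88
position: [0.5968, 0.2474, 0.0641]
ee_rot: [0.054, 0.999, -0.0, -0.001]
force: [-0.5, -0.1, 0.1]
finger_gap: -0.001
grip_force: 0.0
time_s: 12.12
position: [0.5578, 0.2521, 0.1529]
ee_rot: [0.054, 0.999, 0.001, 0.001]
force: [1.0, 0.7, 0.8]
finger_gap: 0.001
grip_force: 0.0
t 12.125 tcp [0.5578 0.2521 0.1529] F [1.  0.7 0.8] gap 0.001 shift cm [ 12.54 -12.33   0.23] turn [ 0.1  0.2 -0. ] j [0.42 0.22 0.17 1.52 0.   0.53]
```

View pics/clipa.png

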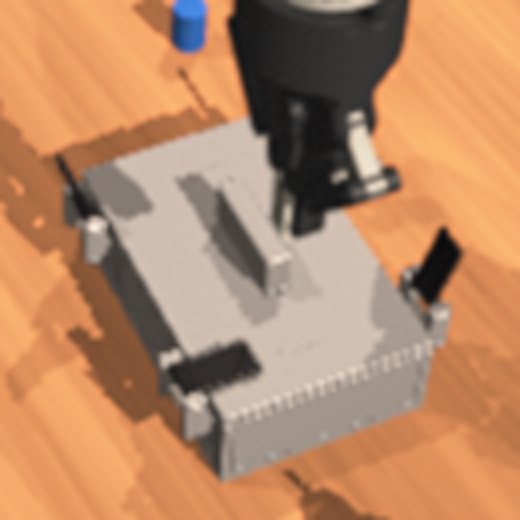

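Clip a lies flat and shut at (215,368), and the others are still open. Next is the diagonal clip, clip c.

```bash
python3 -m inch '[[3,-3,0,0,0,0],[6,-6,0,0,0,0],[9,-9,0,0,0,0],[12.5,-12.3,0,0,0,0],[12.5,-12.3,0,0,0,0],[12.5,-12.3,0,0,0,0]]'; python3 -c "
from h import *
rel(case(-.113,-.062,.085),83.8)"
```

```text
time_s: 12.92
position: [0.4204, 0.1432, 0.1501]
ee_rot: [0.054, 0.999, 0.0, 0.001]
force: [0.9, -0.2, 1.2]
finger_gap: -0.001
grip_force: 0.0
t 12.925 tcp [0.4204 0.1432 0.1501] F [ 0.9 -0.2  1.2] gap -0.001 shift cm [ 0.07 -0.02  6.51] turn [ 0.   0.1 -0. ] j [ 0.33 -0.18 -0.24  1.51  0.    0.44]
```

```bash
python3 -m inch '[[0.1,0,3,0,0,0],[0.1,0,6.5,0,0,0],[0.1,0,6.5,0,0,0],[-0.8,0,6.5,0,0,0],[-1.6,0,6.5,0,0,0],[-2.4,0,6.4,0,0,0],[-3.2,0,6.2,0,0,0],[-3.2,0,6.2,0,0,0]]'; python3 -c "
from h import *
rel(case(-.081+.029,-.062,.066),83.8)"
```

```text
time_s: 13.92
position: [0.4522, 0.1395, 0.0878]
ee_rot: [0.054, 0.999, 0.0, -0.0]
force: [-1.0, 0.3, 1.0]
finger_gap: 0.003
grip_force: 0.6
t 13.925 tcp [0.4522 0.1395 0.0878] F [-1.   0.3  1. ] gap 0.003 shift cm [-2.84  0.    2.18] turn [ 0. -0. -0.] j [ 0.3  -0.1  -0.29  1.38  0.    0.41]
```

```bash
python3 -m inch '[[-0.6,0,0.1,0,0,0],[-1.1,0,0.2,0,0,0],[-1.7,0,0.5,0,0,0],[-2.2,0,0.9,0,0,0],[-2.6,0,1.5,0,0,0],[-2.8,0,2.0,0,0,0],[-2.8,0,2.3,0,0,0],[-2.8,0,2.3,0,0,0]]'; python3 -m inch '[[-2,0,-6,0,0,0],[-2,0,-8,0,0,0]]'; python3 - <<'E'
from h import *
rel(case(.113,-.062,.15),83.8)
s=r.camera('scene');cv2.imwrite('pics/clipc.png',np.hstack([cv2.resize(r.camera('top')[150:250,150:250],(400,400),interpolation=2),cv2.resize(s[205:335,260:390],(400,400),interpolation=2)])[:,:,::-1])
E
```

```text
time_s: 14.92
position: [0.4793, 0.1365, 0.0644]
ee_rot: [0.054, 0.999, -0.0, -0.0]
force: [-1.4, -0.3, -0.2]
finger_gap: 0.001
grip_force: 0.0
time_s: 15.18
position: [0.5009, 0.1345, 0.1477]
ee_rot: [0.054, 0.999, 0.001, 0.002]
force: [-0.0, -0.4, -0.1]
finger_gap: -0.001
grip_force: 0.0
t 15.175 tcp [0.5009 0.1345 0.1477] F [-0.  -0.4 -0.1] gap -0.001 shift cm [-14.45  -0.03  -0.18] turn [ 0.1  0.2 -0. ] j [ 0.26 -0.01 -0.08  1.49 -0.    0.37]
```

View pics/clipc.png

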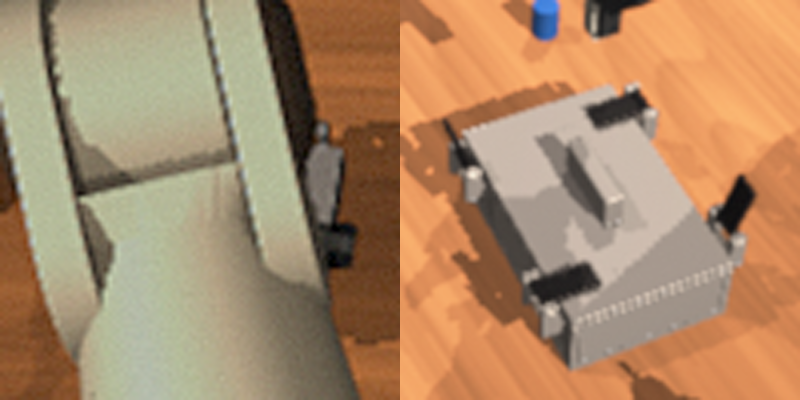

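Clips a and c are shut and b and d are still open. Now clip d.

```bash
python3 -m inch '[[-5,0,0,0,0,0],[-10,0,0,0,0,0],[-14.5,0,0,0,0,0],[-14.5,0,0,0,0,0],[-14.5,0,0,0,0,0],[-14.5,0,3,0,0,0],[-14.5,0,6.3,0,0,0],[-14.5,0,6.3,0,0,0]]'; python3 -m inch '[[0.8,0,0,0,0,0],[1.6,0,0,0,0,0],[2.4,0,-0.1,0,0,0],[3.2,0,-0.3,0,0,0],[3.2,0,-0.3,0,0,0]]'; python3 -c "
from h import *
rel(case(.081-.029,-.062,.066),83.8)"
```

```text
time_s: 16.27
position: [0.6411, 0.1188, 0.0797]
ee_rot: [0.054, 0.999, -0.0, -0.002]
force: [-0.7, 0.6, 0.2]
finger_gap: -0.001
grip_force: 0.0
time_s: 16.9
position: [0.6115, 0.1223, 0.0854]
ee_rot: [0.054, 0.999, 0.0, 0.0]
force: [1.9, -1.0, 1.8]
finger_gap: 0.006
grip_force: 0.8
t 16.9 tcp [0.6115 0.1223 0.0854] F [ 1.9 -1.   1.8] gap 0.006 shift cm [ 2.78 -0.01  1.93] turn [0. 0. 0.] j [ 0.2   0.25  0.09  1.4  -0.    0.31]
```

```bash
python3 -m inch '[[0.6,0,0,0,0,0],[1.1,0,0.1,0,0,0],[1.7,0,0.4,0,0,0],[2.2,0,0.7,0,0,0],[2.6,0,1.3,0,0,0],[2.8,0,1.8,0,0,0],[2.8,0,2.1,0,0,0],[2.8,0,2.1,0,0,0]]'; python3 -m inch '[[2,0,-6,0,0,0],[4,0,-8.5,0,0,0]]'; python3 -c "
from h import *
rel(case(-.113,.062,.15),83.8)"
```

```text
time_s: 17.9
position: [0.5836, 0.1252, 0.0632]
ee_rot: [0.054, 0.999, -0.0, -0.0]
force: [0.4, -0.8, 0.4]
finger_gap: 0.004
grip_force: 0.0
time_s: 18.15
position: [0.5445, 0.1297, 0.1517]
ee_rot: [0.054, 0.999, 0.0, 0.001]
force: [-0.7, 0.9, 0.0]
finger_gap: 0.006
grip_force: 0.0
t 18.15 tcp [0.5445 0.1297 0.1517] F [-0.7  0.9  0. ] gap 0.006 shift cm [12.55 12.38  0.15] turn [ 0.1  0.2 -0. ] j [0.23 0.09 0.03 1.5  0.   0.34]
```

```bash
python3 -m inch '[[3,3,0,0,0,0],[6,6,0,0,0,0],[9,9,0,0,0,0],[12.5,12.4,0,0,0,0],[12.5,12.4,0,0,0,0],[12.5,12.4,0,0,0,0],[12.5,12.4,3,0,0,0],[12.5,12.4,6.6,0,0,0],[12.5,12.4,6.6,0,0,0],[12.5,12.4,6.6,0,0,0]]'; python3 -m inch '[[-0.8,0,0,0,0,0],[-1.6,0,0,0,0,0],[-2.4,0,-0.1,0,0,0],[-3.2,0,-0.3,0,0,0],[-3.2,0,-0.3,0,0,0]]'; python3 -c "
from h import *
rel(case(-.081+.029,.062,.066),83.8)"
```

```text
time_s: 19.4
position: [0.4341, 0.266, 0.084]
ee_rot: [0.055, 0.999, 0.0, 0.0]
force: [0.1, 0.4, 0.1]
finger_gap: -0.002
grip_force: 0.0
time_s: 20.02
position: [0.4655, 0.2628, 0.0856]
ee_rot: [0.054, 0.999, -0.0, -0.0]
force: [-1.3, 0.0, 0.8]
finger_gap: -0.0
grip_force: 0.6
t 20.025 tcp [0.4655 0.2628 0.0856] F [-1.3  0.   0.8] gap -0.0 shift cm [-2.85  0.01  1.96] turn [-0. -0. -0.] j [ 0.51  0.04 -0.15  1.38  0.    0.62]
```

```bash
python3 -m inch '[[-0.6,0,0,0,0,0],[-1.1,0,0.1,0,0,0],[-1.7,0,0.3,0,0,0],[-2.2,0,0.7,0,0,0],[-2.6,0,1.3,0,0,0],[-2.8,0,1.8,0,0,0],[-2.8,0,2.1,0,0,0],[-2.8,0,2.1,0,0,0]]'; python3 -m inch '[[-2,0,-6,0,0,0],[-2,-4,-10,0,0,0],[-2,-10,-14,0,0,0],[-2,-16,-14,0,0,0],[-2,-22,-14,0,0,0],[-2,-22,-14,0,0,0],[-2,-22,-14,0,0,0]]'; python3 - <<'E'
from h import *
s=r.camera('scene');cv2.imwrite('pics/end.png',np.hstack([cv2.resize(r.camera('top')[150:250,150:250],(400,400),interpolation=2),cv2.resize(s[205:335,260:390],(400,400),interpolation=2)])[:,:,::-1])
E
```

```text
time_s: 21.02
position: [0.4929, 0.2598, 0.0645]
ee_rot: [0.054, 0.999, -0.0, 0.0]
force: [-0.1, -0.0, 0.8]
finger_gap: 0.003
grip_force: 0.0
time_s: 21.9
position: [0.4891, 0.0389, 0.205]
ee_rot: [0.055, 0.999, 0.0, 0.0]
force: [-0.1, -0.2, 0.2]
finger_gap: -0.001
grip_force: 0.0
```

View pics/end.png

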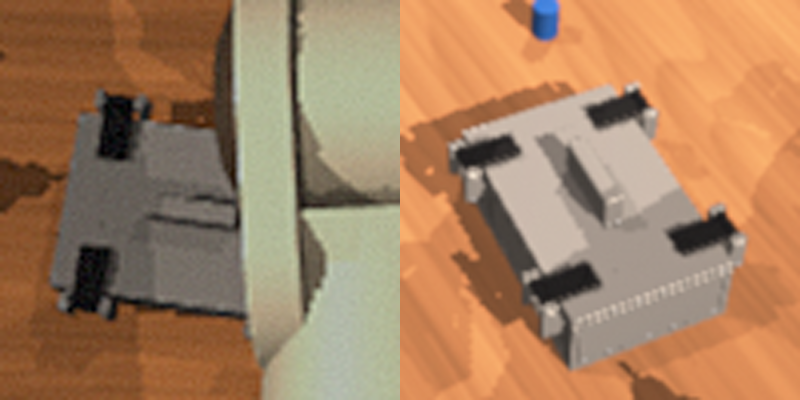

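All four clips are flat over the lid, at (485,152), (618,108), (565,282) and (703,235) in the scene crop. The arm is clear, so I'm handing in.

```bash
python3 -c "
from plant import r
print(r.job_done())"
```

```text
the job is handed in; nothing more can be done
None
```

The lid is seated on the case with all four clips snapped shut in the order a, c, d, b, and I handed the job in at about 22 s; no verdict came back, but the last pictures show the lid flush, all clips flat and the arm clear.

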